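# Clamp a blower in the sliding-jaw fixture and press it down on its bed

### The arm

A 6-joint arm with a two-finger parallel gripper is mounted at the origin on a cart in front of the work surface, level with it; the furniture and walls round the work are solid. World frame = base frame: x ahead of the robot, y to its left, z up, the work surface at z = 0. Lengths are in m, angles in rad, forces in N, time in s.
With the tool pointing down it reaches from about 0.375 to 0.975 m from the base axis. Payload 3.8 kg.
Tool frame: the origin (TCP) lies at the very end of the fingers, on their centre line; the grasp point (between the pads) lies 19 mm behind it; z points along the fingers, y is the line along which they close (so a half turn about z gives the same grasp; the last joint's range is limited). The gripper opens to 85 mm and grips with 20 to 120 N. Pads are 22 mm wide; open, the fingers measure 114 mm over their backs; the gripper's body (76 mm by 85 mm) begins 54 mm behind the grasp point. The pads swing forward as they close: fully open they stand 13 mm farther back than shut.
Start: joints at [-1.197, 0.264, 1.604, -0, 1.274, -0.037], TCP at [0.27, -0.619, 0.231] pointing down, gripper open.
Joint ranges: [-2.63, 2.63], [-0.94, 2.18], [0.31, 2.57], [-1.31, 4.45], [0, 2.66], [-2.55, 2.55]. Speed limits (rad/s): [2.57, 2.57, 3.14, 3.14, 3.14, 3.14].

### API

Orientations are given as [roll, pitch, yaw] about the fixed x, y, z axes, in that order (R = Rz(yaw) Ry(pitch) Rx(roll)).
In Python, from rig import env gives the robot as it stands.
- The arm moves only by the tool jog_arm, never from a script. Its argument "deltas" is a list of rows, each a list of 4 numbers: the shift along the tool's x, y, z in m, then the turn about the tool's z in rad. A call has 1 to 12 rows; each row is the pose to reach, as a shift and turn from the pose commanded when the call began, along the tool's axes at that moment; what a row does not reach only later rows make up. A row lasts 1/10 s, in which the tool goes at most 50 mm and 8.59 degrees, less where a joint would pass 70% of its speed; a pose out of reach is approached as far as the arm can. A call with a gripper value outside its range is refused whole. "jaw" is the opening, from 0 (shut) to 1 (fully open), set as the call begins (left out, the last holds). The fingers move at their own pace and stop on an object; "newtons" is the grip in N (left out, the last holds). Time passes only in rows, so rows that repeat a pose let the fingers close. It gives the time, the measured TCP pose, the force, the opening and the grip force at its end, in the units of the state.
- env.observe(): the state, without advancing time (a new reading comes with each control period).
- env.grab_frame(name): name is "scene" or "top" or "wrist"; returns (picture, depth): 480x640x3 uint8, blue, green, red; 480x640 float32, m along the optical axis (not along the pixel's ray), 0 where there is no reading.
- env.camera_params(name): a dict with "K" (3x3 intrinsics, pixels), "extrinsics" (4x4, takes a point from camera to world coordinates). Camera axes: x right, y down, z forward; pixel columns grow to the right and rows downward; lengths in m; the calibration is good to about 2 mm. A picture is of the moment at which its call begins: read the wrist's pose just before it. camera_params takes no time and is no camera call; for the wrist camera it gives the pose at the moment of the call.
- env.hand_in(): hands the job in; it is judged then, once.
Trained networks look in the newest picture that a camera, given by its name, has taken for a name from the list of things; names that differ only in an ending like _2 or _b are one class to them, and where a whole thing is asked for, a point or a joint stands for the part that bears it (a point fixed in the world has none). Each returns a list of dicts, best first, with "score" (0 to 1); they miss things now and then, are a little off and sometimes report something else, mostly with a low value. They report only what shows in the picture. A call takes as long as a camera call.
- env.search_frame(query, camera): "bbox" ([left, top, right, bottom] as shares, 0 to 1, of the picture: columns of its width, rows of its height, round what is visible of it).
The state is a dict: "time": time; "q": joint angles; "joint_vel": joint speeds; "effort": joint torques, N m; "ee_pos": TCP position; "eef_rot": TCP orientation; "force": force on the tool from outside, world axes, zero at the start; "torque": the same for the moment, N m; "finger_gap": opening from 0.0 (shut) to 1.0 (fully open); "grip_force": force on a finger pad.
Only numpy, scipy, OpenCV 4.12 (cv2) and the standard library are available. Lean on these libraries where they do the work, as an engineer would, in place of code of your own. Each camera call takes 0.05 s, during which the arm holds its last target. There are 200 camera calls.

### The job

Clamp the black blower in the holding fixture: squeeze the thumb release on the sliding jaw and keep it squeezed while you slide the jaw along its rail towards the end stop, until its sprung rubber-faced pad pushes the blower square against the end stop and is well compressed, then let go so that the jaw locks with the pad still pushing. Then press the clamped blower down off the lift-out pins until it sits flat on the bed, and leave it there. Leave the spare blower, the impeller and the yellow screwdriver where they are.

Things in the scene. Friction and masses are not known exactly. Their poses are not given: they have to be found in the camera images.
- fixture: Holding fixture, fixed: aluminium base plate 270 x 100 x 12 mm with rail and sliding jaw at one end, bed and end stop at the other. Origin: centre of the plate's underside; x runs along the rail from the jaw to the end stop, y across it, z up. The bed's flat top is 20 mm above the bench, x = 22 to 115 mm, y = -45 to 45 mm.
- end_stop: Fixed end stop beyond the bed, 84 mm wide, its top 50 mm above the bench. Its frame is the fixture's; the face that the blower is to be pushed against lies at x = 115 mm.
- jaw (a joint): Travel of the sliding jaw, m: 0 = fully open, grows towards the end stop, at most 0.100. Starts locked between 0 and 0.048. The pad touches a blower that is home against the stop at about 0.085 and is fully compressed (solid) at about 0.097. A sprung pawl in a pin rack of 6 mm pitch locks it both ways; with the thumb release in, it slides with light drag (2 N at 50 mm/s) plus the pad's push.
- jaw_grip (a point): Middle of the upright grey grip on the jaw, where to pinch it along y, 68 mm above the bench; axes as the fixture's, rides with the jaw. The fixed ridged cheek faces +y, 20 mm from this point. 44 mm wide in y with the release out, 39 mm with it in. Grip and cheek are 26 to 30 mm long in x, top 83 mm above the bench; the jaw's body under it (80 mm wide) ends at 39 mm, its front plate at 53 mm.
- release_face (a point): Middle of the outer face of the thumb release, a ridged black push-button on the -y side of the grip, 24 mm long in x and 26 mm high; it faces -y and is pressed in towards +y. Axes as the fixture's. It lies 24 mm from jaw_grip when out, 19 mm when in.
- release (a joint): Thumb release, m: 0 = fully out, 0.005 = fully in. Free to slide above 0.003; let go, it springs back to 0 (pawl in a gap of the rack) or to at most 0.0022 (pawl bearing on a rack pin) and the jaw is locked. Spring: 7 N to start, 10 N fully in; squeeze with 15 to 30 N. When let go, the pad may push the jaw back up to 6 mm before the pawl bites: so slide the jaw to about 0.095 first.
- clamp_pad: The jaw's sprung pad: upright rubber-faced plate 64 mm wide, 27 to 51 mm above the bench, on two guide rods ahead of the jaw. Yields up to 12 mm against a spring of 4 N (touching) to 6 N (fully compressed). Its face, not compressed, lies 52 mm ahead (+x) of jaw_grip; this origin is at bench level, 48 mm behind the face.
- blower: Black radial blower to be clamped, lying flat: housing 77 x 77 x 28 mm, about 0.1 kg. Origin on the underside; the housing spans x = -39 to 38 mm, y = -34 to 43 mm. Starts within 5 degrees of the fixture's x, 2 to 15 mm short of the end stop (origin at fixture x = 62 to 75 mm; 77 when home), raised on the lift-out pins: underside 25 mm, top 53 mm above the bench. On the bed: 20 and 48 mm.
- lift_pins (a joint): Four sprung lift-out pins in the bed, moving as one, m: 0 = standing 5 mm out of the bed (blower raised), 0.005 = flush (blower seated). They push up with about 2 N, so an unclamped blower rises again; in the clamp, friction holds it down. Pressing the clamped blower down takes about 5 to 12 N on top of its housing, near the middle.
- spare_blower: Another black blower, housing 77 x 77 x 28 mm with a lead, lying loose on the orange board to the right; leave it.
- impeller: Loose black impeller, 55 mm across, 20 mm high, on the orange board to the right; leave it. Origin: centre of its underside.
- screwdriver_1: Yellow screwdriver, 160 mm long, 22 mm thick, loose on the green mat to the left; leave it. Origin under its middle.

How it is judged:
By the outcome, as a careful person would: the job done as asked, in the order asked, and still so for the second after the job is handed in, with the robot touching nothing.
It also fails if it takes over 45 s, if anything falls off the work surface, if the arm or the gripper's body presses on something with over 40 N, if the wrist force passes 120 N, or if a joint passes its speed limit or range.

## Working session

There is one attempt and no reset: what is moved stays moved. The work goes in short steps, Python scripts to look and compute and a tool call to move; the robot and the scene stay as the last step left them, time stands still between calls to the robot, and variables do not carry over. Pictures are saved under pics/ and viewed, at most 10 in all, crops included, and the job is handed in when it is done.

Besides the shell and the picture viewer there is one more tool, called after ">>>" as name(argument=value, ...) on one line, values as JSON. jog_arm: Moves the arm, as the interface text tells. Its arguments: {"type":"object","properties":{"deltas":{"type":"array","items":{"type":"array","items":{"type":"number"}}},"jaw":{"type":"number"},"newtons":{"type":"number"}},"required":["deltas"]}

```bash
mkdir -p pics
cat > h.py <<'E'
import numpy as np, cv2
from rig import env
def world(cam,depth,P,uv):
    K=P["K"];T=P["extrinsics"];u,v=uv
    d=depth[int(v)-2:int(v)+3,int(u)-2:int(u)+3];d=np.median(d[d>0])
    p=np.array([(u-K[0][2])*d/K[0][0],(v-K[1][2])*d/K[1][1],d,1]);return (np.array(T)@p)[:3]
E
python3 - <<'E'
from h import *
print(env.observe())
for c in ("top","scene"):
    im,d=env.grab_frame(c);P=env.camera_params(c);cv2.imwrite(f"pics/{c}0.png",im)
    np.savez(f"{c}0.npz",im=im,d=d,K=P["K"],T=P["extrinsics"])
    print(c,np.round(P["K"],1).tolist(),np.round(P["extrinsics"],3).tolist())
    for n in ("fixture","end_stop","jaw_grip","release_face","clamp_pad","blower"):
        r=env.search_frame(n,c)
        for k in r[:2]:
            b=np.array(k["bbox"])*[640,480,640,480]
            try:w=np.round(world(c,d,P,((b[0]+b[2])/2,(b[1]+b[3])/2)),3)
            except Exception as e:w=None
            print(n,round(k["score"],2),b.round(),w)
E
```

```text
{'time': 0.0, 'q': array([-1.19690137e+00,  2.64754121e-01,  1.60542369e+00, -2.56399189e-05,
        1.27369885e+00, -3.68940283e-02]), 'joint_vel': array([ 4.45605442e-04, -5.82991536e-04, -5.60504826e-04, -4.05502251e-04,
       -3.32075180e-04,  8.81182301e-05]), 'effort': array([-1.14334856e-03, -5.15112519e+01, -3.67316973e+01, -3.78317991e-04,
        1.28123554e-02, -8.26000900e-06]), 'ee_pos': array([ 0.26926734, -0.61814193,  0.22993455]), 'eef_rot': array([-3.13930930e+00, -5.97640489e-05,  4.10796456e-01]), 'force': array([ 0.2520347 , -0.02576865, -0.02626892]), 'torque': array([-0.02609149,  0.00826557, -0.02953995]), 'grip_force': 0.0, 'finger_gap': 1.0025756765883351}
top [[551.8, 0.0, 321.2], [0.0, 551.8, 242.8], [0.0, 0.0, 1.0]] [[-0.018, -0.969, 0.246, 0.366], [-1.0, 0.017, -0.003, -0.05], [-0.001, -0.246, -0.969, 0.939], [0.0, 0.0, 0.0, 1.0]]
fixture 0.9 [252. 161. 335. 323.] [ 0.603 -0.005  0.013]
fixture 0.56 [255. 162. 304. 182.] [0.718 0.017 0.049]
end_stop 0.65 [271. 258. 326. 307.] [ 0.519 -0.016  0.083]
end_stop 0.57 [255. 163. 301. 185.] [0.715 0.02  0.048]
jaw_grip 0.69 [273. 255. 324. 306.] [ 0.522 -0.016  0.081]
release_face 0.52 [302. 278. 318. 296.] [ 0.512 -0.034  0.079]
clamp_pad 0.74 [275. 256. 312. 287.] [ 0.543 -0.007  0.053]
blower 0.96 [263. 173. 313. 227.] [0.668 0.003 0.044]
scene [[433.5, 0.0, 316.8], [0.0, 433.5, 239.1], [0.0, 0.0, 1.0]] [[0.908, -0.307, 0.285, 0.311], [-0.418, -0.695, 0.585, -0.584], [0.018, -0.65, -0.76, 0.768], [0.0, 0.0, 0.0, 1.0]]
fixture 0.63 [255. 194. 379. 283.] [ 0.596 -0.002  0.014]
end_stop 0.71 [349. 196. 377. 228.] [0.715 0.004 0.046]
jaw_grip 0.74 [267. 224. 314. 270.] [ 0.516 -0.038  0.063]
release_face 0.47 [287. 236. 296. 251.] [ 0.518 -0.037  0.072]
blower 0.96 [321. 200. 365. 241.] [0.662 0.    0.043]
```

Run:
```python
from h import *
z=np.load("top0.npz");im,d,K,T=z["im"],z["d"],z["K"],z["T"]
cv2.imwrite("pics/crop1.png",cv2.resize(im[145:335,200:440],None,fx=3,fy=3,interpolation=cv2.INTER_CUBIC))
v,u=np.mgrid[0:480,0:640];p=np.stack([(u-K[0,2])*d/K[0,0],(v-K[1,2])*d/K[1,1],d],-1)@T[:3,:3].T+T[:3,3]
m=(d>0)&(v>155)&(v<330)&(u>245)&(u<345)
def rep(n,lo,hi,mm):
    s=mm&(p[...,2]>lo)&(p[...,2]<hi); q=p[s][:,:2].astype(np.float32)
    r=cv2.minAreaRect(q*1000);print(n,s.sum(),np.round(q.mean(0),3),r)
rep("plate",.006,.5,m)
rep("grip top",.075,.095,m)
rep("stop",.044,.056,m&(v<183))
rep("blower",.046,.058,m&(v>187)&(v<232))
for lo in range(0,90,5): print(lo,(m&(p[...,2]*1000>=lo)&(p[...,2]*1000<lo+5)).sum(),end=" ")
```

```text
plate 9035 [ 0.595 -0.001] ((618.8181762695312, -3.7938079833984375), (307.0981140136719, 115.37744140625), 9.58405876159668)
grip top 381 [ 0.513 -0.013] ((513.3914794921875, -15.937997817993164), (29.31525993347168, 44.85737228393555), 8.093323707580566)
stop 720 [0.716 0.017] ((711.9495239257812, 18.544307708740234), (39.650753021240234, 83.9603500366211), 8.673388481140137)
blower 927 [0.654 0.006] ((663.0220336914062, 6.426399230957031), (63.156192779541016, 76.79776763916016), 7.924160003662109)
0 2900 5 626 10 2391 15 846 20 666 25 270 30 601 35 411 40 493 45 683 50 1521 55 89 60 12 65 17 70 37 75 100 80 274 85 7
```

View pics/crop1.png

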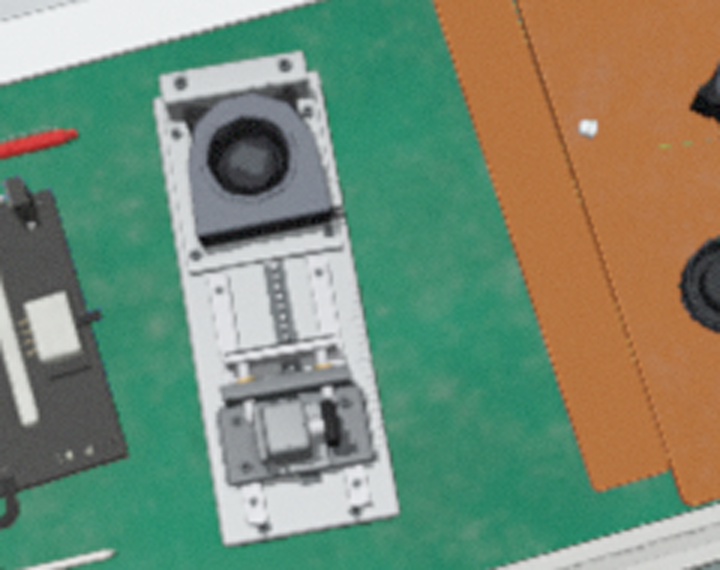

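The crop shows the fixture running up the picture with a yaw of about 9°. The grip is at about (285,435), with the black release on its right (-y) side at (330,425). The blower sits near (250,165), with the end stop above it.

>>> jog_arm(deltas=[[0.035, -0.034, 0, 0.05], [0.07, -0.068, 0, 0.1], [0.105, -0.102, 0, 0.15], [0.14, -0.137, 0, 0.2], [0.175, -0.171, 0, 0.256], [0.21, -0.206, 0, 0.256], [0.245, -0.24, 0, 0.256], [0.28, -0.275, 0, 0.256], [0.315, -0.309, 0, 0.256], [0.35, -0.343, 0, 0.256], [0.385, -0.378, 0, 0.256], [0.42, -0.412, 0, 0.256]])

```text
time: 1.9
ee_pos: [0.4906, -0.0714, 0.2318]
eef_rot: [3.141, -0.001, 0.155]
force: [-0.2, 0.1, 0.4]
finger_gap: 1.0
grip_force: 0.0
```

Run:
```python
from h import *
o=env.observe();print(o["time"],o["ee_pos"],o["eef_rot"])
P=env.camera_params("wrist");im,d=env.grab_frame("wrist");cv2.imwrite("pics/w1.png",im)
print(np.round(P["extrinsics"],3).tolist())
for n in ("end_stop","jaw_grip","release_face","clamp_pad","blower"):
    for k in env.search_frame(n,"wrist")[:1]:
        b=np.array(k["bbox"])*[640,480,640,480];print(n,round(k["score"],2),b.round(),np.round(world("",d,P,((b[0]+b[2])/2,(b[1]+b[3])/2)),3))
K,T=np.array(P["K"]),np.array(P["extrinsics"])
v,u=np.mgrid[0:480,0:640];p=np.stack([(u-K[0,2])*d/K[0,0],(v-K[1,2])*d/K[1,1],d],-1)@T[:3,:3].T+T[:3,3]
np.savez("w1.npz",p=p,d=d)
def rep(n,lo,hi,x0,x1):
    s=(d>0)&(p[...,2]>lo)&(p[...,2]<hi)&(p[...,0]>x0)&(p[...,0]<x1)&(abs(p[...,1])<.08);q=p[s][:,:2].astype(np.float32)
    if len(q)>9: print(n,s.sum(),np.round(q.mean(0),4),cv2.minAreaRect(q*1000))
rep("grip",.078,.09,.47,.56);rep("stop",.047,.053,.69,.77);rep("blower",.05,.056,.6,.695)
```

```text
1.9 [ 0.49055738 -0.07141748  0.23181683] [ 3.14108419e+00 -1.23423143e-03  1.54814584e-01]
[[0.153, -0.947, -0.283, 0.563], [-0.988, -0.147, -0.044, -0.06], [0.0, 0.286, -0.958, 0.375], [0.0, 0.0, 0.0, 1.0]]
jaw_grip 0.86 [197.  99. 306. 193.] [ 0.529 -0.011  0.039]
release_face 0.93 [256. 154. 280. 187.] [ 0.518 -0.031  0.081]
clamp_pad 0.74 [202.  95. 294. 152.] [ 0.547 -0.009  0.053]
blower 0.62 [194.   1. 300.   4.] [0.634 0.005 0.027]
grip 1809 [ 0.5142 -0.0111] ((514.6907348632812, -13.46898078918457), (29.27231216430664, 45.201904296875), 10.74817180633545)
```

View pics/w1.png

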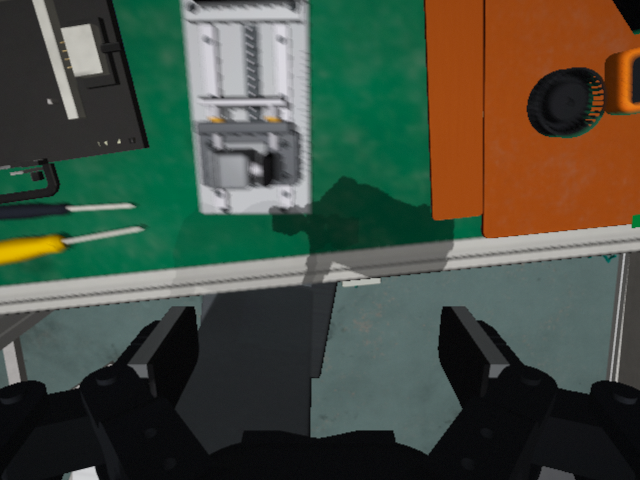

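The wrist view shows the jaw at (250,150), with the release at (268,170) on the right. The bench is clear below, so I'll go above the grip and look once from close by.

>>> jog_arm(deltas=[[0.01, -0.02, 0.02, 0], [0.022, -0.04, 0.05, 0], [0.032, -0.055, 0.08, 0], [0.032, -0.055, 0.08, 0], [0.032, -0.055, 0.08, 0]])

```text
time: 2.7
ee_pos: [0.5125, -0.0156, 0.1509]
eef_rot: [3.141, 0.002, 0.153]
force: [0.0, -0.3, -0.2]
finger_gap: 0.996
grip_force: 0.0
```

Run:
```python
from h import *
o=env.observe();print(o["time"],o["ee_pos"],o["eef_rot"])
P=env.camera_params("wrist");im,d=env.grab_frame("wrist");cv2.imwrite("pics/w2.png",im)
K,T=np.array(P["K"]),np.array(P["extrinsics"])
v,u=np.mgrid[0:480,0:640];p=np.stack([(u-K[0,2])*d/K[0,0],(v-K[1,2])*d/K[1,1],d],-1)@T[:3,:3].T+T[:3,3]
a=.155;R=np.array([[np.cos(a),np.sin(a)],[-np.sin(a),np.cos(a)]])
q=(p[...,:2]-o["ee_pos"][:2])@R.T*1000; z=p[...,2]*1000   # fixture-aligned axes about TCP
ok=(d>0)&(abs(q[...,1])<70)
def rep(n,lo,hi,x0,x1):
    s=ok&(z>lo)&(z<hi)&(q[...,0]>x0)&(q[...,0]<x1);t=q[s].astype(np.float32)
    if len(t)>9: print(n,s.sum(),np.round(np.percentile(t,[.5,99.5],axis=0),1).tolist(),np.round(cv2.minAreaRect(t),1) if 0 else cv2.minAreaRect(t))
rep("griptop",80,87,-25,25);rep("body",34,42,-60,35);rep("plate/pad",47,56,10,80)
# plate side edges (z 12) vs x
for x in range(-60,140,20):
    s=ok&(z>9)&(z<15)&(abs(q[...,0]-x)<10)
    if s.sum()>50: print(x,np.round(np.percentile(q[s][:,1],[.5,99.5]),1))
s=ok&(z>46)&(z<58)&(q[...,0]>60)
if s.sum(): print("far",s.sum(),np.round(np.percentile(q[s],[1,99],axis=0),1).tolist())
```

```text
2.7 [ 0.51245822 -0.01559584  0.15087978] [3.14145496e+00 2.07116830e-03 1.53421055e-01]
griptop 2799 [[-11.1, -19.6], [16.1, 23.6]] ((2.1020584106445312, 1.9381866455078125), (44.03957748413086, 29.313720703125), 89.13571166992188)
body 3536 [[-15.4, -35.9], [24.3, 43.0]] ((5.406547546386719, 3.5251541137695312), (42.90514373779297, 79.49983978271484), 0.0012577244779095054)
plate/pad 3309 [[14.2, -31.4], [53.8, 38.8]] ((32.75379180908203, 3.7978363037109375), (42.39109420776367, 71.97320556640625), 0.19353553652763367)
-40 [-46.1  52.7]
-20 [-46.4  53.1]
0 [-46.4  53.3]
20 [-46.4  53.4]
40 [-45.8  53.3]
60 [-45.6  53.2]
80 [-45.5  53.3]
100 [-45.4  53.3]
120 [-45.7  54.1]
far 2272 [[121.9, -36.4], [129.3, 38.5]]
```

View pics/w2.png

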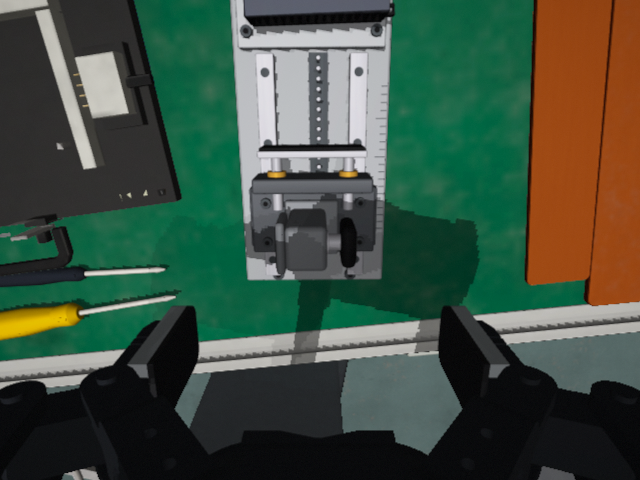

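The view shows the grip at (307,240) between the ridged cheek on the left at (281,245) and the black release on the right at (348,243). The grip is 2 mm ahead of the TCP and about 4 mm to its left.

>>> jog_arm(deltas=[[0.001, -0.004, 0.02, 0], [0.0015, -0.0043, 0.04, 0], [0.0015, -0.0043, 0.05, 0], [0.0015, -0.0043, 0.05, 0], [0.0015, -0.0043, 0.05, 0]])

```text
time: 3.25
ee_pos: [0.5148, -0.0103, 0.1025]
eef_rot: [3.141, -0.002, 0.154]
force: [-0.4, -0.1, 0.1]
finger_gap: 0.999
grip_force: 0.0
```

```bash
cat >> h.py <<'E'
def look():
    o=env.observe();P=env.camera_params("wrist");im,d=env.grab_frame("wrist")
    K,T=np.array(P["K"]),np.array(P["extrinsics"])
    v,u=np.mgrid[0:480,0:640];p=np.stack([(u-K[0,2])*d/K[0,0],(v-K[1,2])*d/K[1,1],d],-1)@T[:3,:3].T+T[:3,3]
    a=.155;R=np.array([[np.cos(a),np.sin(a)],[-np.sin(a),np.cos(a)]])
    q=(p[...,:2]-o["ee_pos"][:2])@R.T*1000
    return o,im,d,q,p[...,2]*1000
E
python3 - <<'E'
from h import *
o,im,d,q,z=look();cv2.imwrite("pics/w3.png",im)
print(o["time"],o["ee_pos"],o["eef_rot"])
ok=(d>0)&(abs(q[...,1])<70)
s=ok&(z>80)&(z<87)&(abs(q[...,0])<25)&(abs(q[...,1])<30);print("grip",s.sum(),np.percentile(q[s],[.5,99.5],axis=0).round(1).tolist())
s=ok&(z>9)&(z<15)&(abs(q[...,1])<40);print("plate rear",np.percentile(q[s][:,0],[.1,1]).round(1))
for y in (-30,-20,0,20,30):
    s=ok&(z>46)&(z<58)&(abs(q[...,1]-y)<4);x=q[s][:,0];h=np.histogram(x,np.arange(0,160,4))[0];print(y,{int(i*4):int(n) for i,n in enumerate(h) if n>5})
E
```

```text
3.25 [ 0.51482918 -0.01032219  0.10252313] [ 3.14109554e+00 -1.65342445e-03  1.53930205e-01]
grip 4280 [[-14.4, -24.4], [12.8, 18.6]]
plate rear [-48.3 -46.3]
-30 {24: 130, 28: 133, 32: 77, 44: 89, 48: 97}
-20 {24: 129, 28: 133, 32: 114, 44: 109, 48: 122}
0 {8: 118, 24: 130, 28: 139, 32: 71, 44: 118, 48: 119}
20 {20: 10, 24: 131, 28: 142, 32: 109, 44: 117, 48: 116, 116: 21}
30 {20: 9, 24: 128, 28: 142, 32: 67, 44: 71, 48: 58, 116: 43}
```

>>> jog_arm(deltas=[[-0.0005, 0.0005, 0.02, 0], [-0.0005, 0.0005, 0.04, 0], [-0.0005, 0.0005, 0.052, 0], [-0.0005, 0.0005, 0.052, 0], [-0.0005, 0.0005, 0.052, 0]])

```text
time: 3.8
ee_pos: [0.5141, -0.0103, 0.0499]
eef_rot: [3.141, -0.001, 0.155]
force: [-0.2, -0.4, 0.1]
finger_gap: 1.0
grip_force: 0.0
```

>>> jog_arm(deltas=[[0, 0, 0, 0], [0, 0, 0, 0], [0, 0, 0, 0], [0, 0, 0, 0], [0, 0, 0, 0], [0, 0, 0, 0], [0, 0, 0, 0], [0, 0, 0, 0]], jaw=0.3, newtons=25)

```text
time: 4.6
ee_pos: [0.5155, -0.0109, 0.051]
eef_rot: [3.139, -0.003, 0.156]
force: [-0.2, -1.6, 5.5]
finger_gap: 0.447
grip_force: 27.4
```

Run:
```python
from h import *
o,im,d,q,z=look();cv2.imwrite("pics/w4.png",im)
print(o["time"],o["ee_pos"],o["eef_rot"],o["finger_gap"],o["grip_force"],o["force"])
```

```text
4.6 [ 0.51550281 -0.01087131  0.05103155] [ 3.13936806 -0.00346914  0.15621754] 0.4473613533102811 27.4466335773468 [-0.20529616 -1.57918612  5.52358888]
```

View pics/w4.png

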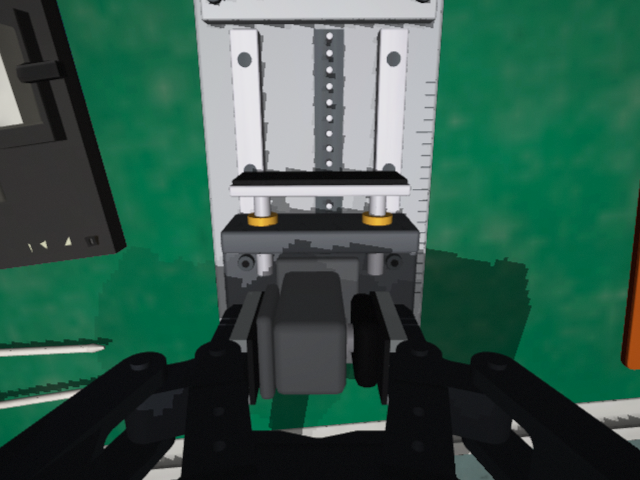

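The fingers are on the cheek at (258,345) and on the release at (372,340). The gap is 38 mm, so the release is in, and the grip force is 27 N. Sliding now.

>>> jog_arm(deltas=[[0.004, 0, 0, 0], [0.009, 0, 0, 0], [0.014, 0, 0, 0], [0.019, 0, 0, 0], [0.024, 0, 0, 0], [0.029, 0, 0, 0], [0.034, 0, 0, 0], [0.039, 0, 0, 0], [0.044, 0, 0, 0], [0.049, 0, 0, 0], [0.054, 0, 0, 0], [0.058, 0, 0, 0]])

```text
time: 5.85
ee_pos: [0.5724, -0.0016, 0.0511]
eef_rot: [3.14, -0.002, 0.156]
force: [-1.2, -0.1, 6.2]
finger_gap: 0.448
grip_force: 28.4
```

>>> jog_arm(deltas=[[0.003, 0, 0, 0], [0.006, 0, 0, 0], [0.009, 0, 0, 0], [0.012, 0, 0, 0], [0.014, 0, 0, 0], [0.014, 0, 0, 0]])

```text
time: 6.45
ee_pos: [0.5865, 0.0007, 0.0511]
eef_rot: [3.14, -0.003, 0.156]
force: [-0.8, 1.1, 5.2]
finger_gap: 0.448
grip_force: 28.5
```

Run:
```python
from h import *
o,im,d,q,z=look();cv2.imwrite("pics/w5.png",im)
print(o["time"],o["ee_pos"],o["eef_rot"],o["finger_gap"],o["grip_force"],o["force"])
ok=(d>0)&(abs(q[...,1])<50)
s=ok&(z>80)&(z<87)&(abs(q[...,0])<25)&(abs(q[...,1])<19);print("grip",np.percentile(q[s],[.5,99.5],axis=0).round(1).tolist())
for y in (-30,-20,0,20,30):
    s=ok&(z>44)&(z<58)&(abs(q[...,1]-y)<4);x=q[s][:,0];h=np.histogram(x,np.arange(0,180,4))[0];print(y,{int(i*4):int(n) for i,n in enumerate(h) if n>5})
```

```text
6.45 [0.5865353  0.00065196 0.05105307] [ 3.14007131 -0.00318827  0.1560251 ] 0.4480399944936462 28.467828333377838 [-0.8101971   1.08692855  5.21978917]
grip [[-13.8, -18.8], [13.5, 18.8]]
-30 {24: 199, 28: 243, 32: 225, 44: 135, 48: 182, 52: 273, 56: 274, 60: 290, 64: 303, 68: 289, 72: 315, 76: 311, 80: 317, 84: 328, 88: 382, 92: 362, 96: 346, 100: 351, 104: 211}
-20 {8: 23, 12: 26, 16: 37, 20: 12, 24: 195, 28: 247, 32: 331, 36: 48, 40: 41, 44: 185, 48: 243, 52: 266, 56: 280, 60: 288, 64: 303, 68: 289, 72: 236, 76: 170, 80: 85, 84: 39, 88: 40, 92: 44, 96: 92, 100: 238, 104: 279}
0 {8: 173, 12: 137, 24: 192, 28: 244, 32: 200, 44: 182, 48: 248, 52: 272, 56: 274, 60: 288, 64: 307, 68: 121, 72: 13, 76: 134, 80: 170, 84: 187, 88: 256, 92: 317, 96: 307, 100: 195}
20 {8: 15, 12: 55, 16: 35, 20: 8, 24: 212, 28: 241, 32: 343, 36: 39, 40: 37, 44: 179, 48: 244, 52: 268, 56: 278, 60: 281, 64: 305, 68: 287, 72: 321, 76: 304, 80: 225, 84: 192, 88: 239, 92: 289, 96: 327, 100: 357, 104: 245}
30 {24: 214, 28: 239, 32: 207, 44: 136, 48: 166, 52: 270, 56: 276, 60: 288, 64: 300, 68: 278, 72: 306, 76: 304, 80: 304, 84: 324, 88: 304, 92: 266, 96: 224, 100: 171, 104: 71}
```

View pics/w5.png

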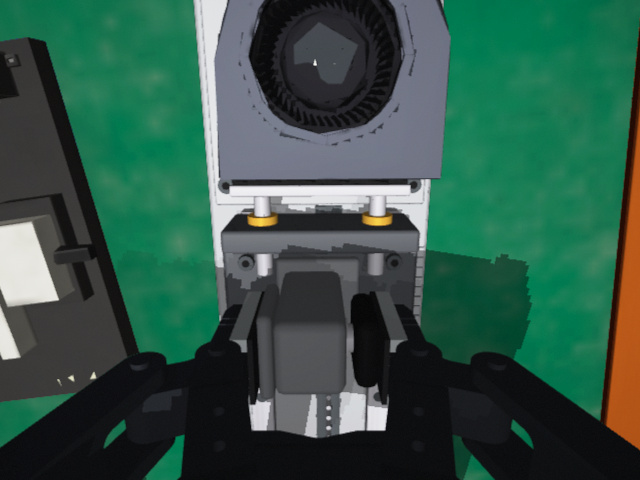

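The pad has just reached the blower, whose rear edge is at row 178. Creeping forward and watching the force.

>>> jog_arm(deltas=[[0.002, 0, 0, 0], [0.004, 0, 0, 0], [0.006, 0, 0, 0], [0.006, 0, 0, 0]])

```text
time: 6.9
ee_pos: [0.591, 0.0014, 0.051]
eef_rot: [3.14, -0.0, 0.156]
force: [-3.8, -0.7, 8.9]
finger_gap: 0.444
grip_force: 28.2
```

>>> jog_arm(deltas=[[0.0015, 0, 0, 0], [0.003, 0, 0, 0], [0.003, 0, 0, 0]])

```text
time: 7.2
ee_pos: [0.5938, 0.0019, 0.051]
eef_rot: [3.14, 0.0, 0.156]
force: [-5.2, -0.2, 10.1]
finger_gap: 0.446
grip_force: 28.3
```

```bash
cat > m.py <<'E'
from h import *
import sys
o,im,d,q,z=look();cv2.imwrite(sys.argv[1],im)
print(o["time"],o["ee_pos"],o["finger_gap"],o["grip_force"],o["force"])
ok=(d>0)&(abs(q[...,1])<25)&(q[...,0]>18)
# front plate (z~53) near x 22-40; pad/blower behind: find profile in 1 mm bins
for y in (-28,28):
    s=ok|((d>0)&(q[...,0]>18));s&=abs(q[...,1]-y)<5
    print(y,[(x,int(np.median(z[s&(abs(q[...,0]-x)<.75)]))) for x in range(20,60,2) if (s&(abs(q[...,0]-x)<.75)).sum()>5])
E
python3 m.py pics/w6.png
```

```text
7.2 [0.59379043 0.00187105 0.05102293] 0.4458690715258787 28.275819718837738 [-5.2449855  -0.23879513 10.09724244]
-28 [(20, 43), (24, 53), (26, 53), (28, 53), (30, 53), (32, 53), (34, 45), (36, 44), (38, 51), (40, 51), (42, 51), (44, 51), (46, 53), (48, 53), (50, 53), (52, 53), (54, 53), (56, 53), (58, 53)]
28 [(20, 42), (24, 53), (26, 53), (28, 53), (30, 53), (32, 52), (34, 45), (36, 44), (38, 51), (40, 51), (42, 51), (44, 51), (46, 53), (48, 53), (50, 53), (52, 53), (54, 53), (56, 53), (58, 53)]
```

>>> jog_arm(deltas=[[0.0015, 0, 0, 0], [0.003, 0, 0, 0], [0.0045, 0, 0, 0], [0.0045, 0, 0, 0], [0.0045, 0, 0, 0]])

```text
time: 7.75
ee_pos: [0.5979, 0.0025, 0.051]
eef_rot: [3.14, 0.001, 0.156]
force: [-5.6, -0.3, 10.3]
finger_gap: 0.442
grip_force: 28.4
```

```bash
python3 m.py pics/w7.png
```

```text
7.75 [0.59792943 0.00252064 0.05102056] 0.441742448046135 28.369044363498688 [-5.56420939 -0.31589748 10.27024294]
-28 [(20, 43), (24, 52), (26, 53), (28, 53), (30, 53), (32, 53), (34, 51), (36, 51), (38, 51), (40, 51), (42, 53), (44, 53), (46, 53), (48, 53), (50, 53), (52, 53), (54, 53), (56, 53), (58, 53)]
28 [(20, 43), (24, 53), (26, 53), (28, 53), (30, 53), (32, 53), (34, 51), (36, 51), (38, 50), (40, 53), (42, 53), (44, 53), (46, 53), (48, 53), (50, 53), (52, 53), (54, 53), (56, 53), (58, 53)]
```

View pics/w7.png

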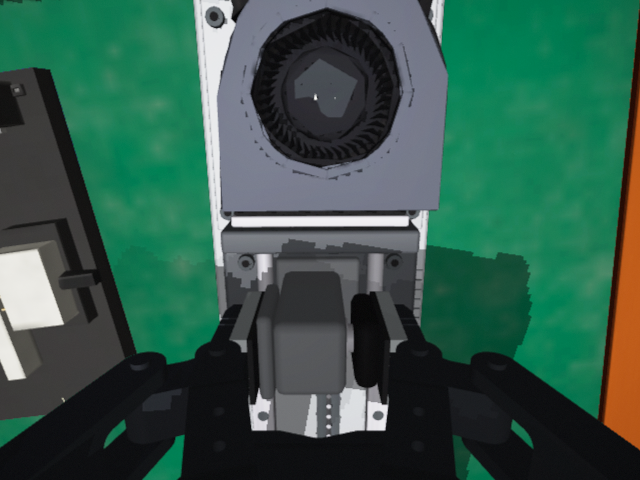

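The pad at (320,220) is nearly against the front plate but not yet solid (5.6 N). The blower is square, with its rear edge at row 210. Letting go now.

>>> jog_arm(deltas=[[0, 0, 0, 0], [0, 0, 0, 0], [0, 0, 0, 0], [0, 0, 0, 0], [0, 0, 0, 0], [0, 0, 0, 0]], jaw=1)

```text
time: 8.4
ee_pos: [0.5982, 0.0031, 0.0493]
eef_rot: [-3.142, -0.0, 0.155]
force: [-0.4, 0.1, -0.5]
finger_gap: 1.003
grip_force: 0.0
```

>>> jog_arm(deltas=[[0, 0, -0.01, 0], [0, 0, -0.03, 0], [0, 0, -0.055, 0], [0.02, 0, -0.075, 0], [0.04, 0, -0.08, 0], [0.05, 0, -0.08, 0], [0.05, 0, -0.08, 0], [0.05, 0, -0.08, 0]])

```text
time: 9.2
ee_pos: [0.6462, 0.0107, 0.1281]
eef_rot: [-3.141, 0.003, 0.155]
force: [-0.8, -0.8, 0.6]
finger_gap: 1.002
grip_force: 0.0
```

Run:
```python
from h import *
o,im,d,q,z=look();cv2.imwrite("pics/w8.png",im)
print(o["time"],o["ee_pos"],o["eef_rot"],o["finger_gap"],o["force"])
ok=(d>0)&(abs(q[...,1])<50)
for y in (-28,28): 
    s=(d>0)&(abs(q[...,1]-y)<5)
    print(y,[(x,int(np.median(z[s&(abs(q[...,0]-x)<.75)]))) for x in range(-30,85,2) if (s&(abs(q[...,0]-x)<.75)).sum()>5])
s=ok&(z>80)&(z<87);print("grip",np.percentile(q[s],[.5,99.5],axis=0).round(1).tolist())
for x in range(0,80,8):
    s=ok&(z>51)&(z<56)&(abs(q[...,0]-x)<1.5);t=np.sort(q[s][:,1])
    if len(t)>20:
        g=np.diff(t);i=g.argmax();print(x,t[[0,-1]].round(1),"hole",t[i:i+2].round(1))
```

```text
9.2 [0.64615497 0.01070229 0.12812249] [-3.14116340e+00  2.84129098e-03  1.54954654e-01] 1.0020611843290372 [-0.81555903 -0.81643701  0.55110167]
-28 [(-30, 43), (-24, 53), (-22, 53), (-20, 53), (-18, 53), (-16, 50), (-14, 51), (-12, 51), (-10, 51), (-8, 53), (-6, 53), (-4, 53), (-2, 53), (0, 53), (2, 53), (4, 53), (6, 53), (8, 53), (10, 53), (12, 53), (14, 53), (16, 212), (18, 212), (20, 53), (22, 53), (24, 53), (26, 52), (28, 53), (30, 49), (32, 53), (34, 53), (36, 53), (38, 53), (40, 53), (42, 53), (44, 53), (46, 53), (48, 53), (50, 53), (52, 53), (54, 53), (56, 53), (58, 53), (60, 52), (62, 52), (64, 52), (66, 49), (68, 50), (70, 50), (72, 50), (74, 50), (76, 53), (78, 53), (80, 53), (82, 50), (84, 50)]
28 [(-26, 53), (-24, 53), (-22, 53), (-20, 53), (-18, 52), (-14, 51), (-12, 51), (-10, 51), (-8, 53), (-6, 53), (-4, 53), (-2, 53), (0, 53), (2, 53), (4, 53), (6, 53), (8, 53), (10, 53), (12, 53), (14, 53), (16, 212), (18, 213), (20, 53), (22, 53), (24, 53), (26, 53), (28, 53), (30, 53), (32, 53), (34, 53), (36, 53), (38, 53), (40, 53), (42, 53), (44, 53), (46, 53), (48, 52), (50, 21), (52, 21), (54, 36), (56, 51), (58, 51), (60, 51), (62, 53), (64, 53), (66, 53), (68, 50), (70, 50), (72, 50), (74, 51), (76, 53), (78, 53), (80, 53), (82, 50), (84, 50)]
grip [[-64.2, -24.3], [-36.6, 18.7]]
0 [-43.   33.8] hole [-42.9 -42.2]
8 [-42.3  33.4] hole [-3.4 -0.6]
16 [-42.6  32.9] hole [-21.2  14.8]
24 [-42.7  32.4] hole [-25.4  19.4]
32 [-42.1  32.2] hole [-26.7  20.7]
40 [-41.3  29.9] hole [-24.5  17.9]
48 [-38.1  27.3] hole [-18.6  12. ]
56 [-35.1  26.5] hole [-0.1  0.4]
64 [-36.4  29. ] hole [27.7 28.3]
72 [-41.2  40. ] hole [-25.7 -23.7]
```

View pics/w8.png

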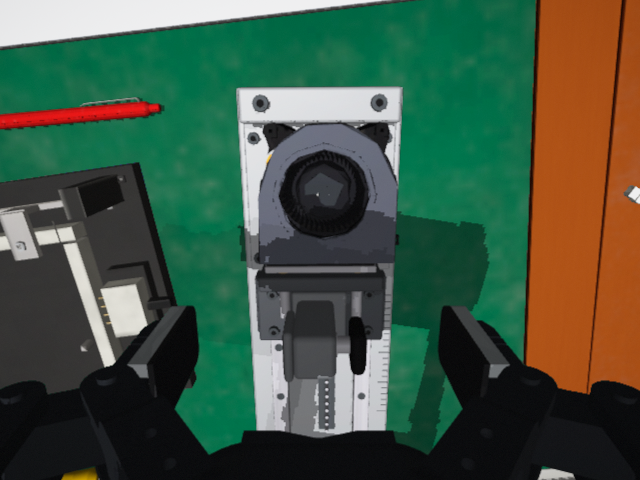

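The clamp is locked. The release is back out (grip width 43 mm), the pad is still pressed close to the front plate, and the blower sits against the stop at row 125. Next I'll straddle the inlet at (323,193) with the fingers about 52 mm apart and press down on the housing on both sides.

>>> jog_arm(deltas=[[0.015, 0.004, 0, 0], [0.028, 0.004, 0.02, 0], [0.028, 0.004, 0.04, 0], [0.028, 0.004, 0.06, 0], [0.028, 0.004, 0.066, 0], [0.028, 0.004, 0.066, 0], [0.028, 0.004, 0.066, 0]], jaw=0.61)

```text
time: 9.95
ee_pos: [0.6758, 0.011, 0.0638]
eef_rot: [3.142, -0.0, 0.155]
force: [0.9, -0.6, 0.6]
finger_gap: 0.608
grip_force: 0.0
```

>>> jog_arm(deltas=[[0, 0, 0.002, 0], [0, 0, 0.004, 0], [0, 0, 0.006, 0], [0, 0, 0.008, 0], [0, 0, 0.008, 0]])

```text
time: 10.45
ee_pos: [0.6755, 0.0111, 0.0549]
eef_rot: [-3.141, 0.001, 0.155]
force: [-0.3, 0.4, 0.3]
finger_gap: 0.612
grip_force: 0.0
```

>>> jog_arm(deltas=[[0, 0, 0.001, 0], [0, 0, 0.002, 0], [0, 0, 0.003, 0], [0, 0, 0.004, 0], [0, 0, 0.005, 0], [0, 0, 0.005, 0]])

```text
time: 11.05
ee_pos: [0.6756, 0.0111, 0.05]
eef_rot: [-3.142, 0.0, 0.155]
force: [-0.3, -1.4, 0.3]
finger_gap: 0.609
grip_force: 0.0
```

>>> jog_arm(deltas=[[0, 0, 0.001, 0], [0, 0, 0.002, 0], [0, 0, 0.002, 0]])

```text
time: 11.35
ee_pos: [0.6759, 0.011, 0.0496]
eef_rot: [3.142, -0.0, 0.155]
force: [-3.1, -0.5, 6.2]
finger_gap: 0.612
grip_force: 3.1
```

>>> jog_arm(deltas=[[0, 0, 0.001, 0], [0, 0, 0.002, 0], [0, 0, 0.002, 0]])

```text
time: 11.65
ee_pos: [0.6759, 0.011, 0.0484]
eef_rot: [3.142, -0.0, 0.155]
force: [-4.6, -0.3, 10.1]
finger_gap: 0.613
grip_force: 5.0
```

>>> jog_arm(deltas=[[0, 0, 0.001, 0], [0, 0, 0.002, 0], [0, 0, 0.002, 0]])

```text
time: 11.95
ee_pos: [0.6759, 0.011, 0.0465]
eef_rot: [3.142, -0.0, 0.155]
force: [-5.4, -1.2, 10.0]
finger_gap: 0.613
grip_force: 5.4
```

Sliding down at 10 N; continuing.

>>> jog_arm(deltas=[[0, 0, 0.001, 0], [0, 0, 0.002, 0], [0, 0, 0.002, 0]])

```text
time: 12.25
ee_pos: [0.6759, 0.011, 0.0446]
eef_rot: [3.141, -0.0, 0.155]
force: [-5.3, 0.5, 11.3]
finger_gap: 0.608
grip_force: 5.5
```

>>> jog_arm(deltas=[[0, 0, 0.001, 0], [0, 0, 0.0015, 0], [0, 0, 0.0015, 0]])

```text
time: 12.55
ee_pos: [0.6759, 0.011, 0.0446]
eef_rot: [3.142, -0.0, 0.155]
force: [-9.0, 0.6, 18.4]
finger_gap: 0.61
grip_force: 9.1
```

It has bottomed out: 5 mm of travel, and the force has jumped to 18 N. Retreating to check.

>>> jog_arm(deltas=[[0, 0, 0.001, 0], [0, 0, 0.001, 0], [0, 0, -0.003, 0], [0, 0, -0.01, 0], [0, 0, -0.03, 0], [-0.01, 0, -0.06, 0], [-0.02, 0, -0.08, 0], [-0.028, 0, -0.085, 0], [-0.028, 0, -0.085, 0], [-0.028, 0, -0.085, 0]])

```text
time: 13.55
ee_pos: [0.6473, 0.0067, 0.1245]
eef_rot: [-3.141, 0.002, 0.155]
force: [0.4, -0.2, 0.3]
finger_gap: 0.609
grip_force: 0.0
```

Run:
```python
from h import *
o,im,d,q,z=look();cv2.imwrite("pics/w9.png",im)
print(o["time"],o["ee_pos"],o["force"])
for y in (-36,-30,26,30):
    s=(d>0)&(abs(q[...,1]-y)<3)
    print(y,[(x,round(float(np.median(z[s&(abs(q[...,0]-x)<.75)])),1)) for x in range(-26,80,4) if (s&(abs(q[...,0]-x)<.75)).sum()>5])
s=(d>0)&(z>80)&(z<87)&(abs(q[...,1])<40);print("grip",np.percentile(q[s],[.5,99.5],axis=0).round(1).tolist())
```

```text
13.55 [0.64734743 0.0067265  0.12448814] [ 0.36859416 -0.24632133  0.31999113]
-36 [(-26, 32.7), (-22, 20.7), (-18, 24.1), (-6, 49.3), (-2, 49.3), (2, 115.5), (6, 148.7), (10, 48.7), (14, 173.6), (18, 48.6), (22, 48.4), (26, 48.6), (30, 48.1), (34, 48.2), (38, 48.4), (42, 47.9), (46, 20.9), (50, 21.0), (54, 20.9), (58, 24.0), (62, 20.8), (66, 20.5), (70, 50.4), (74, 50.7), (78, 50.6)]
-30 [(-26, 53.4), (-22, 53.9), (-18, 47.9), (-14, 51.8), (-6, 48.7), (-2, 48.6), (2, 49.4), (6, 49.8), (10, 156.6), (14, 173.5), (18, 198.4), (22, 48.6), (26, 49.0), (30, 48.9), (34, 48.8), (38, 48.7), (42, 48.2), (46, 48.5), (50, 48.2), (54, 47.7), (58, 47.2), (62, 48.4), (66, 48.6), (70, 50.4), (74, 50.9), (78, 53.7)]
26 [(-26, 53.2), (-22, 53.9), (-18, 50.8), (-14, 51.6), (-10, 142.8), (-6, 148.5), (-2, 149.5), (2, 152.6), (6, 155.7), (10, 153.8), (14, 48.7), (18, 203.9), (22, 49.0), (26, 49.2), (30, 49.4), (34, 49.4), (38, 49.4), (42, 49.2), (46, 48.6), (50, 48.8), (54, 48.0), (58, 47.6), (62, 48.2), (66, 47.5), (70, 50.8), (74, 50.7), (78, 50.6)]
30 [(-26, 53.2), (-22, 53.8), (-18, 50.6), (-14, 51.6), (-10, 49.8), (-6, 48.2), (-2, 49.0), (2, 165.3), (6, 165.8), (10, 163.4), (14, 173.8), (18, 199.1), (22, 48.6), (26, 48.8), (30, 49.0), (34, 48.4), (38, 48.7), (42, 48.5), (46, 48.7), (50, 48.4), (54, 47.0), (58, 47.4), (62, 48.8), (66, 48.6), (70, 50.6), (74, 51.1), (78, 53.7)]
grip [[-64.6, -20.3], [-37.1, 22.7]]
```

View pics/w9.png

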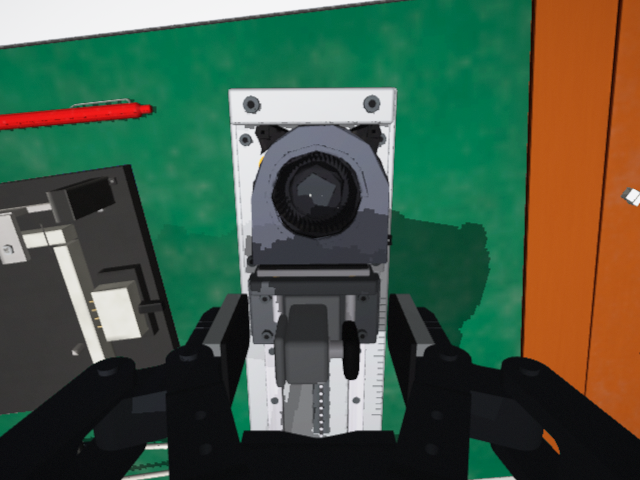

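The blower's top now reads about 48.5 mm, level front to back. It is flush below the stop and pad tops, with the pad still tight against its rear edge at row 268 and the release out. The gripper is clear, so I'm handing in.

```bash
python3 -c "
from rig import env
print(env.hand_in())"
```

```text
the job is handed in; nothing more can be done
None
```

The job is handed in: the jaw is locked with its pad compressed, the blower is square against the end stop and seated on the bed (top measured at about 48.5 mm), the arm is clear, and the spare blower, impeller and screwdriver were not touched.

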